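# Set the guarded suction knob of a bench dust extractor

## Robot

A 6-joint arm with a two-finger parallel gripper is mounted at the origin on the work surface. World frame = base frame: x ahead of the robot, y to its left, z up, the work surface at z = 0. Lengths are in m, angles in rad, forces in N, time in s.
With the tool pointing down it reaches from about 0.375 to 0.9 m from the base axis. Payload 3.1 kg.
Tool frame: the origin (TCP) lies at the very end of the fingers, on their centre line; the grasp point (between the pads) lies 19 mm behind it; z points along the fingers, y is the line along which they close (so a half turn about z gives the same grasp; the last joint's range is limited). The gripper opens to 85 mm and grips with 20 to 120 N. Pads are 22 mm wide; open, the fingers measure 114 mm over their backs; the gripper's body (76 mm by 85 mm) begins 54 mm behind the grasp point. The pads swing forward as they close: fully open they stand 13 mm farther back than shut.
Start: joints at [1.016, 0.527, 1.433, -0, 1.181, -0.178], TCP at [0.229, 0.581, 0.231] pointing down, gripper open.
Joint ranges: [-3.08, 3.08], [-0.75, 2.2], [0.22, 2.44], [-1.43, 4.57], [0, 2.65], [-2.85, 2.85]. Speed limits (rad/s): [2.79, 2.79, 3.14, 3.14, 3.14, 3.14].

## Interface

Orientations are given as a unit quaternion [x, y, z, w].
In Python, from station import manip gives the robot as it stands.
- The arm moves only by the shell command python3 -m handwheel 'ROWS' [FORCE]. ROWS is JSON, a list of rows, each a list of 7 numbers: the shift along the world's x, y, z in mm, then the turn, a rotation vector about the world's x, y, z in degrees, then the opening, from 0 (shut) to 1 (fully open). A call has exactly 10 rows; each row shifts and turns the commanded pose from where the row before left it; what a row does not reach is not made up. A row lasts 1/8 s, in which the tool goes at most 62.5 mm and 10.7 degrees, less where a joint would pass 70% of its speed; a pose out of reach is approached as far as the arm can. A call is refused whole if a number of a shift passes 62.5 or a number of a turn 10.7, either way. A call with a gripper value outside its range is refused whole. The fingers move at their own pace and stop on an object; FORCE is the grip in N (left out, the last holds). Time passes only in rows, so rows that do not move let the fingers close, or fill a call up. It gives the time, the measured TCP pose, the force, the opening and the grip force at its end, in the units of the state.
- manip.sense(): the state, without advancing time (a new reading comes with each control period).
- manip.snapshot(name): name is "scene" or "side" or "wrist"; returns the picture (384x512x3 uint8, red, green, blue); there is no depth.
- manip.get_calibration(name): a dict with "K" (3x3 intrinsics, pixels), "rvec" (rotation vector, rad) and "tvec" (3), from world to camera coordinates, as OpenCV has them. Camera axes: x right, y down, z forward; pixel columns grow to the right and rows downward; lengths in m; the calibration is good to about 2 mm. A picture is of the moment at which its call begins: read the wrist's pose just before it. get_calibration takes no time and is no camera call; for the wrist camera it gives the pose at the moment of the call.
- manip.sign_off(): hands the job in; it is judged then, once.
The state is a dict: "t": time; "q": joint angles; "qd": joint speeds; "tau": joint torques, N m; "tcp_pos": TCP position; "tool_rot": TCP orientation; "force": force on the tool from outside, world axes, zero at the start; "ft_torque": the same for the moment, N m; "finger_gap": opening from 0.0 (shut) to 1.0 (fully open); "gripper_force": force on a finger pad.
Only numpy, scipy, OpenCV 4.12 (cv2) and the standard library are available. Lean on these libraries where they do the work, as an engineer would, in place of code of your own. Each camera call takes 0.05 s, during which the arm holds its last target. There are 200 camera calls.

## Task

On the green dust extractor, slide the shutter fully open, reach into the round well behind it and turn the suction knob until its nose points at the marker on the rim, then slide the shutter fully shut again. Leave the marker where it is and do not disturb the things standing about.

Things in the scene. Friction and masses are not known exactly. Their poses are not given: they have to be found in the camera images.
- extractor: Bench dust extractor, fixed, green sheet steel, 280 mm wide (y), about 325 mm deep, 160 mm high. Origin on the table under the middle of its control face; x away from the operator, y to the operator's left, z up. The aluminium control face (190 mm along the slope by 280 mm) slopes 28 degrees from level, facing the operator (-x) and up; its middle is 115 mm above the table.
- well_mouth (a point): Centre of the round well's mouth, in the plane of the control face, on the knob's axis. The well is 92 mm across, 58 mm deep, square to the face: fingers only part open (under 80 mm over their backs), tilted 28 degrees, go in and can turn. Rails 12 mm high run 70 to 78 mm up and down the slope from it. Axes: x up the slope, y to the operator's left, z out of the face.
- shutter (a joint): Shutter travel, m: 0 = fully shut (centred over the well, hiding knob and marker), 0.110 = fully open, to the operator's left (+y of the extractor) along the face. Starts open by 0 to 15 mm. About 2 N of friction; stays where left. Grey plate 138 mm along the slope, 104 mm wide, 4 mm thick, its top 10 mm above the face.
- shutter_handle (a point): Grip point of the shutter's black handle, an upright bar 40 mm left of the shutter's middle: 60 mm long along the slope, 16 mm thick (y), standing 36 mm above the plate. The point is on its mid-line, 22 mm above the plate's top, 32 mm above the face, 14 mm below the handle's top. Axes: x up the slope, y the opening direction, z square out of the face.
- knob (a joint): Turn of the knob in rad, growing clockwise seen from outside, range 0 to 2.4. At 0 its nose points 1.26 rad to the operator's right of straight down the slope (down = towards the operator); turning clockwise swings it towards the operator, to straight down at 1.26. Starts between 0 and 0.3. Friction 0.1 N m; it stays where left.
- knob_grip (a point): Grip point of the black recessed knob, on its axis, 24 mm below the face, 14 mm below the knob's top. The knob is a bar 14 mm thick, 57 mm long, one end a pointed nose, a white line on top from middle to nose; it stands 40 mm high on a round foot 60 mm across, its top 10 mm below the face. Axes: x towards the nose, y across the bar, z along the turning axis, out of the well.
- knob_nose (a point): Point of the knob's nose at its top, 29 mm from the axis. Axes as knob_grip.
- marker (a joint): Angle of the marker in rad, same zero, sense and axis as the knob: the knob points at the marker when both joints read the same. Starts between 0.9 and 1.6; very stiff, not to be moved.
- marker_tip (a point): Middle of the top of the marker, a dark steel bar 20 mm long radially, 8 mm wide and 4 mm high, on the face just outside the well's rim on the operator's side, 58 mm from the knob's axis, on a thin dark ring. Axes: x outward from the knob's axis, z out of the face.
- bottle: Bystander: amber bottle with a white cap, 66 mm across, 170 mm high, to the left of the extractor. Origin at the centre of its underside.
- pot: Bystander: red lacquer lidded pot on a foot, 90 mm across, 108 mm high, to the right of the extractor. Origin at the centre of its underside.
- brush: Bystander: brush with wooden handle, 180 mm long, lying on the table in front of the extractor (robot's side). Lies along its x.

How it is judged:
On the way, in this order (a step that is already met when the one before it is completed fails the run):
1. the shutter is slid open (at least 95 of its 110 mm) (value of joint shutter above 0.095 m), for 0.2 s.
2. the knob's nose points at the marker (nose within 4 mm of the marker's line, about 8 degrees) (y of knob_nose in the frame of marker_tip between -0.004 and 0.004 m and x of knob_nose in the frame of marker_tip above -0.045 m), for 0.3 s.
At the end, for the whole second after the job is handed in: The shutter is shut to within 6 mm, and the knob's nose lies within 4 mm of the line from the knob's axis through the marker, on the marker's side (all of step 2 and value of joint shutter below 0.006 m); the robot touches nothing.
It fails at once if the marker is shifted by more than 5 mm (distance of marker_tip from where it was at the start of the episode above 0.005 m).
It fails at once if the bottle, the pot or the brush is moved by more than 30 mm (distance of any of bottle, pot, brush from where it was at the start of the episode above 0.03 m).
It also fails if it takes over 64 s, if anything falls off the work surface, if the arm or the gripper's body presses on something with over 40 N, if the wrist force passes 120 N, or if a joint passes its speed limit or range.

## Working session

There is one attempt and no reset: what is moved stays moved. The work goes in short steps, Python scripts to look and compute and a shell command to move; the robot and the scene stay as the last step left them, time stands still between calls to the robot, and variables do not carry over. Pictures are saved under pics/ and viewed, at most 11 in all, crops included, and the job is handed in when it is done.

```bash
mkdir -p pics; ls; cat > h.py <<'E'
import numpy as np, cv2
from station import manip
def cal(n):
    c=manip.get_calibration(n); return np.array(c["K"]),cv2.Rodrigues(np.array(c["rvec"]))[0],np.array(c["tvec"]).ravel()
def ray(n,u,v,c=None):
    K,R,t=c or cal(n); d=R.T@np.linalg.inv(K)@np.array([u,v,1.]); return -R.T@t,d/np.linalg.norm(d)
def onplane(n,u,v,p,nrm,c=None):
    o,d=ray(n,u,v,c); return o+d*(np.dot(np.array(p)-o,nrm)/np.dot(d,nrm))
def proj(n,P,c=None):
    K,R,t=c or cal(n); x=K@(R@np.array(P)+t); return x[:2]/x[2]
def tri(rs):
    A=np.zeros((3,3));b=np.zeros(3)
    for o,d in rs:
        M=np.eye(3)-np.outer(d,d);A+=M;b+=M@o
    return np.linalg.solve(A,b)
E
python3 - <<'E'
from h import *
ims=[]
for n in("scene","side"):
    im=manip.snapshot(n)[:,:,::-1]; cv2.imwrite(f"pics/{n}0.png",im); ims.append(im)
    K,R,t=cal(n); print(n,(-R.T@t).round(3),R[2].round(2),K[0,0])
s=manip.sense();print(s["t"],s["tool_rot"],s["finger_gap"])
cv2.imwrite("pics/both0.png",cv2.resize(np.hstack(ims),(800,300)))
E
```

```text
pics
scene [1.065 0.376 1.085] [-0.48 -0.31 -0.82] 468.8415066275778
side [ 0.452 -0.839  0.615] [ 0.06  0.87 -0.5 ] 371.4636806594026
0.1 [ 1.86769438e-01  9.82403258e-01 -9.45521907e-04 -3.49210768e-04] 0.9981202207418106
```

View pics/scene0.png

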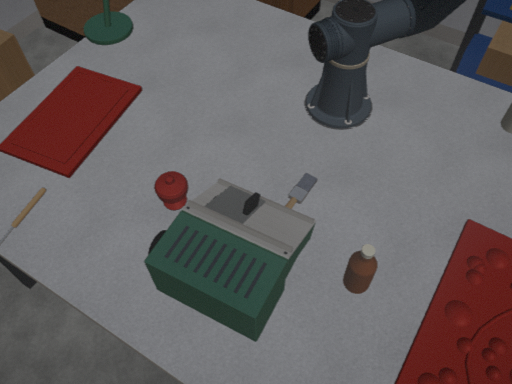

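View pics/side0.png

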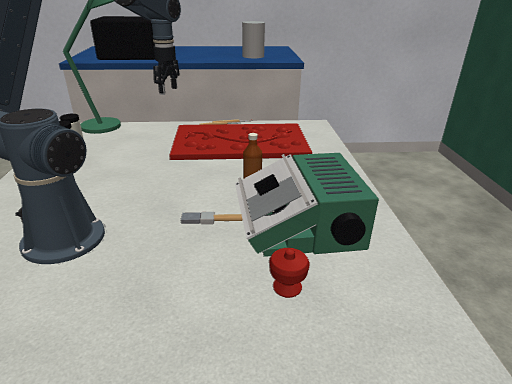

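The scene view has the extractor around (235,250), its face between (222,181), (314,219), (297,255) and (187,203), and the handle at (251,203). In the side view the face is around (275,195) and the handle at (266,184). Next I'll zoom in.

```bash
python3 - <<'E'
import cv2,numpy as np
a=cv2.imread("pics/scene0.png")[165:275,170:330];b=cv2.imread("pics/side0.png")[140:260,225:385]
a=cv2.resize(a,None,fx=5,fy=5,interpolation=2)[:, :];b=cv2.resize(b,None,fx=5,fy=5,interpolation=2)
cv2.imwrite("pics/a.png",a);cv2.imwrite("pics/b.png",b)
E
```

```text
(no output)
```

View pics/a.png

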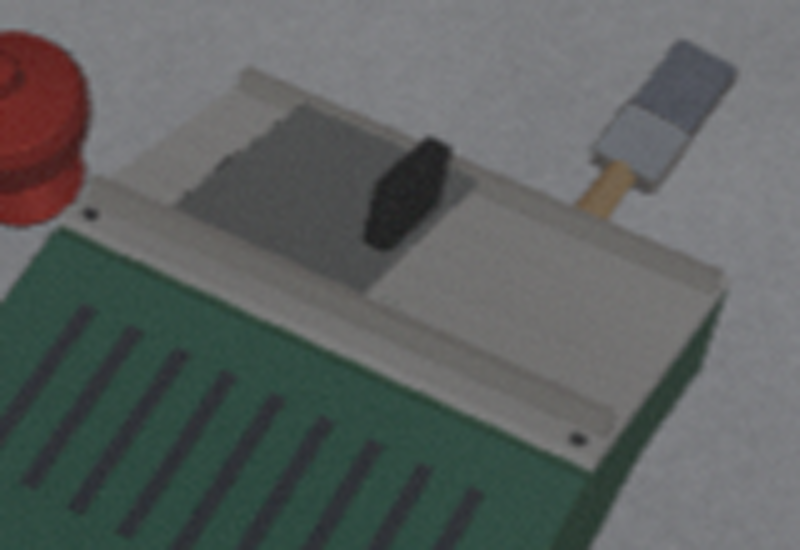

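View pics/b.png

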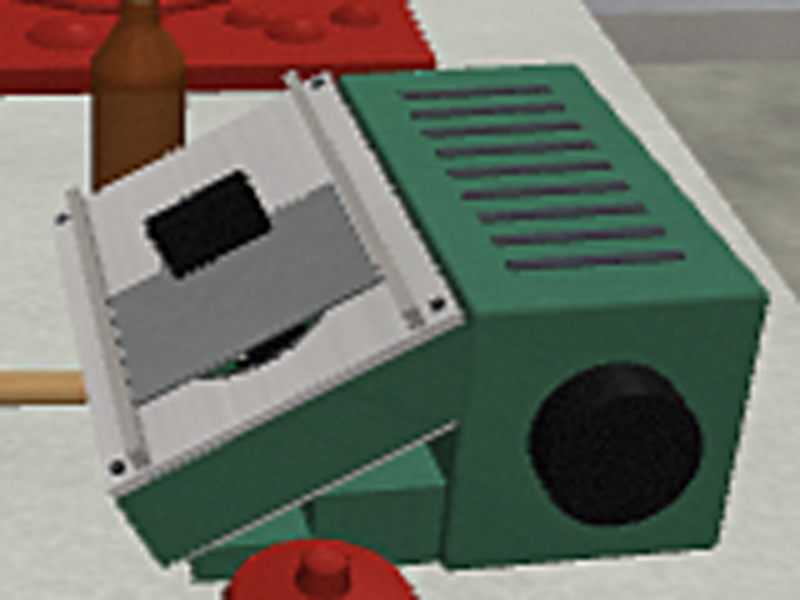

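```bash
python3 - <<'E'
from h import *
f=lambda p,o:(np.array(p)+.5)/5+np.array(o)-.5
S={k:f(v,(225,140)) for k,v in dict(RB=(115,492),RT=(467,318),LT=(338,75),LB=(58,212)).items()}
C={k:f(v,(170,165)) for k,v in dict(RT=(62,228),LT=(593,470)).items()}
z=[0,0,1]
P={k:onplane("side",*v,[0,0,.0704 if k[1]=='B' else .1596],z) for k,v in S.items()}
for k,v in P.items(): print(k,v.round(4))
Q={k:onplane("scene",*v,[0,0,.1596],z) for k,v in C.items()}
for k,v in Q.items(): print("scene",k,v.round(4), tri([ray("scene",*C[k]),ray("side",*S[k])]).round(4))
m=np.mean(list(P.values()),0); print(m)
for a,b in(("RT","LT"),("RB","LB")): d=P[b]-P[a]; print(np.linalg.norm(d),np.degrees(np.arctan2(-d[0],d[1])))
d=Q["LT"]-Q["RT"];print(np.linalg.norm(d),np.degrees(np.arctan2(-d[0],d[1])))
d=P["RT"]-P["RB"];print(np.degrees(np.arctan2(d[1],d[0])),np.linalg.norm(d))
E
```

```text
RB [ 0.4933 -0.1164  0.0704]
RT [ 0.6588 -0.1084  0.1596]
LT [0.642  0.1697 0.1596]
LB [0.4736 0.1699 0.0704]
scene RT [ 0.662  -0.0976  0.1596] [ 0.6605 -0.1002  0.1548]
scene LT [0.6389 0.1767 0.1596] [0.6408 0.1758 0.1581]
[0.56691565 0.02869719 0.115     ]
0.27856521194637324 3.4550105111842577
0.2869412791980231 3.9438124387670026
0.27529579469731263 4.816204471235908
2.776509325457151 0.1881148508700878
```

```bash
cat >> h.py <<'E'
from scipy.spatial.transform import Rotation as Ro
def frame(yaw):  # columns: up slope, left, out of face
    a=np.radians(28);X=np.array([np.cos(a),0,np.sin(a)]);Z=np.array([-np.sin(a),0,np.cos(a)])
    return Ro.from_euler('z',yaw,degrees=True).as_matrix()@np.c_[X,[0,1,0],Z]
def togo(P,R,s=None):
    s=s or manip.sense();d=(np.array(P)-s["tcp_pos"])*1e3
    r=(Ro.from_matrix(R)*Ro.from_quat(s["tool_rot"]).inv()).as_rotvec(degrees=True)
    print("shift mm",d.round(1),"turn deg",r.round(2),np.linalg.norm(r).round(1))
def tool(F,phi=0): # fingers closing along F's y, turned phi deg about out-normal
    return F@Ro.from_euler('z',phi,degrees=True).as_matrix()@np.diag([-1,1,-1])
E
python3 - <<'E'
from h import *
F=frame(3.9); print(F.round(3))
h=np.array([.567,.032,.115])+F@[0,.045,.172]
print(h);togo(h,tool(F))
E
```

```text
[[ 0.881 -0.068 -0.468]
 [ 0.06   0.998 -0.032]
 [ 0.469  0.     0.883]]
[0.4833772  0.07140362 0.26686699]
shift mm [ 254.4 -509.4   36.5] turn deg [ -4.22 -27.93  24.94] 37.7
```

```bash
python3 -m handwheel '[[25,-51,4,0,-2.8,2.5,1],[25,-51,4,-0.5,-2.8,2.5,1],[25,-51,4,-0.5,-2.8,2.5,1],[25,-51,4,-0.5,-2.8,2.5,1],[25,-51,4,-0.5,-2.8,2.5,1],[25,-51,4,-0.5,-2.8,2.5,1],[25,-51,4,-0.5,-2.8,2.5,1],[25,-51,4,-0.5,-2.8,2.5,1],[25,-51,4,-0.5,-2.8,2.5,1],[25,-51,4,0,-2.8,2.5,1]]' 40
python3 - <<'E'
from h import *
F=frame(3.9)
h=np.array([.567,.032,.115])+F@[0,.045,.172]
togo(h,tool(F))
K,R,t=cal("wrist");np.savez("w1.npz",K=K,R=R,t=t)
cv2.imwrite("pics/w1.png",manip.snapshot("wrist")[:,:,::-1]); print((-R.T@t),R[2]);print(manip.sense()["t"])
E
```

```text
t: 1.35
tcp_pos: [0.4703, 0.0908, 0.2692]
tool_rot: [-0.026, 0.972, 0.012, 0.232]
force: [0.3, -0.0, -0.2]
finger_gap: 0.999
gripper_force: 0.0
shift mm [ 13.1 -19.4  -2.3] turn deg [-0.55 -1.23  0.66] 1.5
[0.3337192  0.08206665 0.36086255] [ 0.70650252  0.04792525 -0.70608595]
1.4
```

View pics/w1.png

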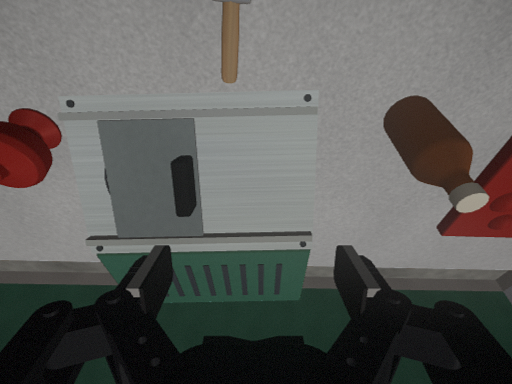

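The wrist view shows the face, with screws at (70,104), (308,98), (100,248) and (303,244). The plate edges are at (98,121)-(118,237) and (194,119)-(203,237), and the handle is at about (184,185). The knob well just peeks out at (107,180).

```bash
python3 - <<'E'
from h import *
d=np.load("w1.npz");c=(d["K"],d["R"],d["t"])
im=cv2.imread("pics/w1.png");g=im.max(2)
F=frame(3.9);m=np.array([.567,.032,.115]);n=F[:,2]
loc=lambda u,v,h:(F.T@(onplane("w",u,v,m+n*h,n,c)-m)*1e3).round(1)
for p in((70,104),(308,98),(100,248),(303,244)):
    w=g[p[1]-6:p[1]+7,p[0]-6:p[0]+7].astype(float); k=np.clip(90-w,0,None); yy,xx=np.mgrid[-6:7,-6:7]
    q=(p[0]+(k*xx).sum()/k.sum(),p[1]+(k*yy).sum()/k.sum()); print("screw",np.round(q,1),loc(*q,0))
for p in((98,121),(118,237),(194,119),(203,237)): print("plate",loc(*p,10))
for p in((60,97),(318,94)): print("corner",loc(*p,0))
M=(g[140:230,160:210]<45).astype(np.uint8)
N,l,s,_=cv2.connectedComponentsWithStats(M);i=1+s[1:,4].argmax();print(s[i])
co,_=cv2.findContours((l==i).astype(np.uint8),0,2);ap=cv2.approxPolyDP(co[0],2,True)[:,0]+[160,140]
for a in ap: print(a,"top",loc(*a,46),"foot",loc(*a,10))
print("camloc",(F.T@(-c[1].T@c[2]-m)*1e3).round(1))
cv2.imwrite("pics/w1c.png",cv2.resize(im[140:230,80:210],None,fx=6,fy=6,interpolation=2))
E
```

```text
screw [ 70.  103.2] [ -91.6 -132.8   -0. ]
screw [307.3  97.5] [-93.8 126.7  -0. ]
screw [ 99.9 248.9] [  86.2 -131.    -0. ]
screw [302.7 245.1] [ 85.2 128.4  -0. ]
plate [ -526.   5172.1 10000. ]
plate [-4763.  5164. 10000.]
plate [ -508.6  1984.3 10000. ]
plate [-4816.   1971.7 10000. ]
corner [ -98.2 -142.3   -0. ]
corner [-97.3 138.2  -0. ]
[  11   16   25   61 1200]
[190 156] top [-7895.4 10213.8 46000. ] foot [-1741.1  2215.4 10000. ]
[180 156] top [-7870.6 11838.1 46000. ] foot [-1735.8  2559.5 10000. ]
[171 163] top [-9001.3 13414.4 46000. ] foot [-1975.3  2893.4 10000. ]
[176 213] top [-17772.4  13423.9  46000. ] foot [-3833.3  2895.4 10000. ]
[179 216] top [-18337.5  12956.7  46000. ] foot [-3953.   2796.5 10000. ]
[189 215] top [-18179.6  11208.8  46000. ] foot [-3919.5  2426.2 10000. ]
[195 205] top [-16358.4  10032.7  46000. ] foot [-3533.8  2177.1 10000. ]
camloc [-87.1  65.8 324.8]
```

View pics/w1c.png

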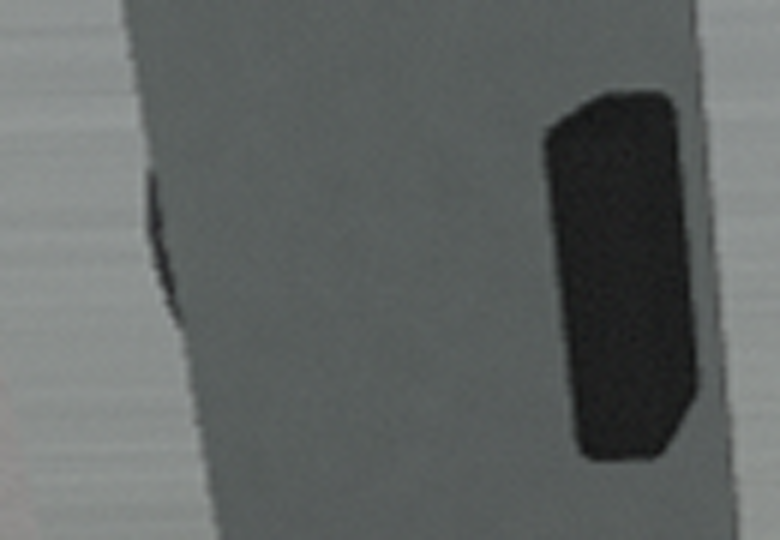

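```bash
python3 - <<'E'
from h import *
d=np.load("w1.npz");c=(d["K"],d["R"],d["t"])
F=frame(4.25);m=np.array([.567,.032,.115])+frame(3.9)@[-.0035,-.0022,0];n=F[:,2];print(m)
loc=lambda u,v,h:(F.T@(onplane("w",u,v,m+n*h*1e-3,n,c)-m)*1e3).round(1)
for p in((98,121),(118,237),(194,119),(203,237)): print("plate",loc(*p,10))
for a in((190,156),(180,156),(171,163),(176,213),(179,216),(189,215),(195,205)): print(a,"top",loc(*a,46),"foot",loc(*a,10))
print("well edge",loc(104,171.5,0),loc(106,185,0))
print("camloc",(F.T@(-c[1].T@c[2]-m)*1e3).round(1))
E
```

```text
[0.56406647 0.02959491 0.11335685]
plate [-69.8 -97.8  10. ]
plate [ 68.2 -98.3  10. ]
plate [-69.8   6.   10. ]
plate [70.3  5.7 10. ]
(190, 156) top [-35.9   6.4  46. ] foot [-29.8  -1.7  10. ]
(180, 156) top [-36.1  -3.5  46. ] foot [-30.  -12.9  10. ]
(171, 163) top [-29.2 -13.2  46. ] foot [-22.3 -23.8  10. ]
(176, 213) top [ 24.3 -13.5  46. ] foot [ 38.2 -24.2  10. ]
(179, 216) top [ 27.8 -10.7  46. ] foot [ 42.1 -21.   10. ]
(189, 215) top [26.9 -0.  46. ] foot [41.1 -9.  10. ]
(195, 205) top [15.8  7.2 46. ] foot [28.6 -0.8 10. ]
well edge [ -11.8 -106.5   -0. ] [   4.7 -107.     0. ]
camloc [-83.2  69.4 324.6]
```

```bash
cat >> h.py <<'E'
F=frame(4.25);M=np.array([.5641,.0296,.1134])
def L(p): return M+F@(np.array(p)*1e-3)
def loc(P): return (F.T@(np.array(P)-M)*1e3).round(1)
E
python3 - <<'E'
from h import *
s=manip.sense();print(loc(s["tcp_pos"]),"per mm axes",F.round(3))
togo(L([0,-6,75]),tool(F)); togo(L([0,-6,18]),tool(F))
E
```

```text
[ -2.9  64.2 178.8] per mm axes [[ 0.881 -0.074 -0.468]
 [ 0.065  0.997 -0.035]
 [ 0.469  0.     0.883]]
shift mm [ 56.3 -66.2 -90.3] turn deg [-0.37 -0.99  1.09] 1.5
shift mm [  83.   -64.2 -140.6] turn deg [-0.37 -0.99  1.09] 1.5
```

```bash
python3 -m handwheel '[[14,-16.5,-22.5,-0.1,-0.25,0.3,1],[14,-16.5,-22.5,-0.1,-0.25,0.3,1],[14,-16.5,-22.5,-0.1,-0.25,0.3,1],[14,-16.5,-22.5,-0.1,-0.25,0.2,1],[0,0,0,0,0,0,0.6],[5.4,0.4,-10,0,0,0,0.6],[5.4,0.4,-10,0,0,0,0.6],[5.4,0.4,-10,0,0,0,0.6],[5.4,0.4,-10,0,0,0,0.6],[5.4,0.4,-10,0,0,0,0.6]]' 40
python3 - <<'E'
from h import *
s=manip.sense();print(loc(s["tcp_pos"]));togo(L([0,-6,18]),tool(F),s)
cv2.imwrite("pics/w2.png",manip.snapshot("wrist")[:,:,::-1])
E
```

```text
t: 2.65
tcp_pos: [0.5529, 0.03, 0.13]
tool_rot: [-0.037, 0.97, 0.011, 0.24]
force: [0.1, 0.4, -0.0]
finger_gap: 0.601
gripper_force: 0.0
[-2.   1.2 19.9]
shift mm [ 3.2 -7.  -0.7] turn deg [-0.22 -0.24 -0.17] 0.4
```

View pics/w2.png

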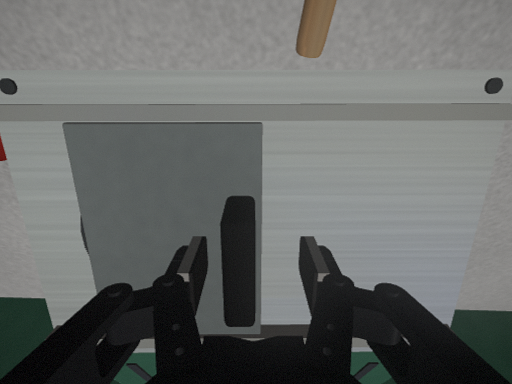

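The handle stands between the fingers, centred at about (239,260) between pads at (197,260) and (310,260), so it is about 7 mm left of centre. I'll centre on it, close, and slide.

```bash
python3 -m handwheel '[[2,-6.5,0,0,0,0,0.6],[0,0,0,0,0,0,0],[0,0,0,0,0,0,0],[0,0,0,0,0,0,0],[0,0,0,0,0,0,0],[-1.2,16,0,0,0,0,0],[-1.2,16,0,0,0,0,0],[-1.2,16,0,0,0,0,0],[-1.2,16,0,0,0,0,0],[-1.2,16,0,0,0,0,0]]' 50
python3 -c "
from h import *
s=manip.sense();print(loc(s['tcp_pos']))"
```

```text
t: 3.95
tcp_pos: [0.5488, 0.102, 0.1299]
tool_rot: [-0.036, 0.97, 0.01, 0.24]
force: [-3.0, -3.1, 5.3]
finger_gap: 0.175
gripper_force: 50.3
[-1.  73.4 19.2]
```

```bash
python3 -m handwheel '[[-0.5,7,0,0,0,0,0],[-0.3,4,0,0,0,0,0],[-0.2,3,0,0,0,0,0],[-0.2,3,0,0,0,0,0],[0,0,0,0,0,0,0],[0,0,0,0,0,0,0],[0,0,0,0,0,0,0.6],[0,0,0,0,0,0,0.6],[0,0,0,0,0,0,0.6],[0,0,0,0,0,0,0.6]]'
python3 - <<'E'
from h import *
s=manip.sense();print(loc(s['tcp_pos']))
cv2.imwrite("pics/s2.png",manip.snapshot("side")[:,:,::-1])
E
```

```text
t: 5.2
tcp_pos: [0.5478, 0.119, 0.129]
tool_rot: [-0.036, 0.97, 0.011, 0.239]
force: [-0.1, -0.0, -0.7]
finger_gap: 0.601
gripper_force: 0.0
[-1.2 90.4 18.3]
```

```bash
python3 -m handwheel '[[-11.7,-0.9,22,0,0,0,0.6],[-11.7,-0.9,22,0,0,0,0.6],[-11.7,-0.9,22,0,0,0,0.6],[-11.7,-0.9,22,0,0,0,0.6],[2.8,-37.6,0,0,0,0,0.45],[2.8,-37.6,0,0,0,0,0.45],[2.8,-37.6,0,0,0,0,0.45],[2.8,-37.6,0,0,0,0,0.45],[0,0,0,0,0,0,0.45],[0,0,0,0,0,0,0.45]]'
python3 - <<'E'
from h import *
s=manip.sense();print(loc(s['tcp_pos']))
K,R,t=cal("wrist");np.savez("w3.npz",K=K,R=R,t=t)
cv2.imwrite("pics/w3.png",manip.snapshot("wrist")[:,:,::-1])
print("well centre px",proj("",L([0,-61,0]),(K,R,t)))
E
```

```text
t: 6.5
tcp_pos: [0.5116, -0.0345, 0.2168]
tool_rot: [-0.036, 0.97, 0.011, 0.239]
force: [0.5, 0.3, 0.0]
finger_gap: 0.451
gripper_force: 0.0
[ -1.9 -60.1 118.1]
well centre px [251.28560295 188.74501003]
```

View pics/w3.png

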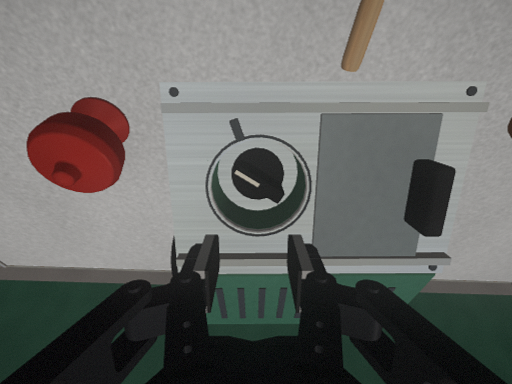

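The well is open, with its rim centred at about (258,186). The marker bar is at (237,129), and the knob's white line runs from (258,185) to its nose end at (236,172).

```bash
python3 - <<'E'
from h import *
d=np.load("w3.npz");c=(d["K"],d["R"],d["t"]);n=F[:,2]
lp=lambda u,v,h:F.T@(onplane("w",u,v,L([0,0,h]),n,c)-M)*1e3
im=cv2.imread("pics/w3.png");g=cv2.cvtColor(im,6)
# ring: from centre outward, outermost dark edge
pts=[]
for a in np.arange(0,360,4):
    e=np.array([np.cos(np.radians(a)),np.sin(np.radians(a))])
    pr=[(r,g[int(round(186+r*e[1])),int(round(258+r*e[0]))]) for r in np.arange(62,42,-.5)]
    if 230<a<260: continue
    for r,v in pr:
        if v<110: pts.append(lp(258+r*e[0],186+r*e[1],0)[:2]); break
pts=np.array(pts)
from scipy.optimize import least_squares
r=least_squares(lambda p:np.hypot(*(pts-p[:2]).T)-p[2],[0,-61,50],loss="soft_l1"); print("ring",r.x.round(1),len(pts)); C=r.x[:2]
def blob(mask,h,name):
    N,l,s,ce=cv2.connectedComponentsWithStats(mask.astype(np.uint8)); i=1+s[1:,4].argmax()
    v,u=np.nonzero(l==i); P=np.array([lp(a,b,h)[:2] for a,b in zip(u,v)]); m=P.mean(0)
    w,V=np.linalg.eigh(np.cov(P.T)); ax=V[:,1]; 
    print(name,s[i],"centre",m.round(1),"rel",(m-C).round(1),"len",(np.ptp(P@ax)).round(1)); return m,ax
m,ax=0,0
sub=np.zeros(g.shape,bool);sub[115:136,225:246]=1
m,ax=blob((g<110)&sub,4,"marker")
ang=lambda v:1.26-np.arctan2(-v[1],-v[0])   # right of down -> joint
print("marker q by centre",ang(m-C),"by axis",ang(ax*np.sign(-ax[0])))
sub[:]=0;sub[160:200,225:270]=1
# line: bright within dark knob top
K=cv2.morphologyEx((g<60).astype(np.uint8),cv2.MORPH_CLOSE,np.ones((9,9)))
m2,ax2=blob((g>110)&sub&(cv2.erode(K,np.ones((3,3)))>0),-10,"line")
if ax2@[0,-1]<0: ax2=-ax2
print("knob by axis",ang(ax2),"by centre",ang(m2-C))
for w in((237,172),(258,185)): print(lp(*w,-10))
cv2.imwrite("pics/w3c.png",cv2.resize(im[110:245,195:320],None,fx=4,fy=4,interpolation=2))
E
```

```text
ring [ -0.6 -53.6  51.7] 83
marker [230 118  14  18 161] centre [-58.9 -74.6] rel [-58.4 -21.1] len 16.6
marker q by centre 0.9135433993374176 by axis 0.8709830326688883
line [235 170  25  17 111] centre [ -8.1 -65.8] rel [ -7.5 -12.2] len 27.3
knob by axis 0.25345697806018763 by centre 0.2402453744800377
[-14.2542893  -75.12266907 -10.        ]
[ -0.81261845 -54.26456667 -10.        ]
```

View pics/w3c.png

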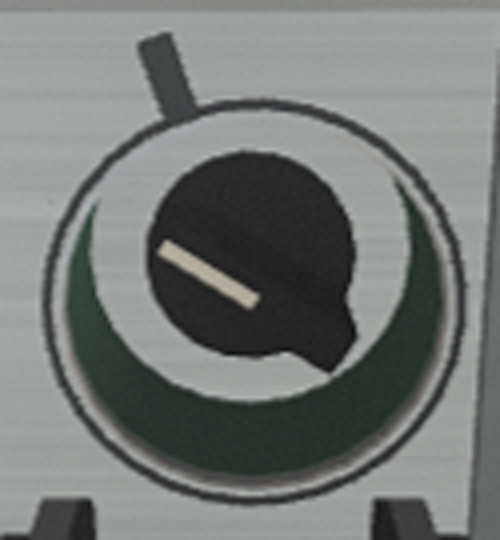

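```bash
python3 - <<'E'
from h import *
s=manip.sense();print(s["q"])
togo(L([-.6,-53.6,60]),tool(F,57.9));togo(L([-.6,-53.6,-39]),tool(F,57.9))
print((loc(tri([ray("scene",0,0),ray("side",0,0)])*0+L([0,0,0]))))
d=np.load("w3.npz");c=(d["K"],d["R"],d["t"])
for p in((319,180),(440,180)): print(F.T@(onplane("w",*p,L([0,0,10]),F[:,2],c)-M)*1e3)
E
```

```text
[-0.41997929  0.28604491  2.07525225  0.59052865  0.41448909 -2.56697557]
shift mm [ 28.    8.  -50.7] turn deg [-27.13  -2.48  51.09] 57.9
shift mm [  74.3   11.4 -138.1] turn deg [-27.13  -2.48  51.09] 57.9
[0. 0. 0.]
[-11.52596571   1.75072574  10.        ]
[-11.40246166 114.16863783  10.        ]
```

```bash
python3 -m handwheel '[[2.8,0.8,-5,4.77,0.36,-9,0.45],[2.8,0.8,-5,4.77,0.36,-9,0.45],[2.8,0.8,-5,4.77,0.36,-9,0.45],[2.8,0.8,-5,4.77,0.36,-9,0.45],[2.8,0.8,-5,4.77,0.36,-9,0.45],[2.8,0.8,-5,4.77,0.36,-9,0.45],[2.8,0.8,-5,4.77,0.36,-9,0.45],[2.8,0.8,-5,4.77,0.36,-9,0.45],[2.8,0.8,-5,4.77,0.36,-9,0.45],[2.8,0.8,-5,4.77,0.36,-9,0.45]]'
python3 - <<'E'
from h import *
s=manip.sense();print(s["q"].__repr__(),loc(s["tcp_pos"]))
togo(L([-.6,-53.6,60]),tool(F,-122.1));togo(L([-.6,-53.6,-39]),tool(F,-122.1))
E
```

```text
t: 7.8
tcp_pos: [0.5398, -0.0251, 0.1669]
tool_rot: [0.731, 0.637, 0.197, 0.143]
force: [0.9, 0.4, 0.2]
finger_gap: 0.452
gripper_force: 0.0
array([-0.37285822,  0.42438013,  2.07247666,  0.8313728 ,  0.28804468,
       -0.99854744]) [  0.2 -52.8  60.5]
shift mm [-0.4 -0.9 -0.8] turn deg [  9.03   0.92 -17.76] 19.9
shift mm [ 46.    2.6 -88.2] turn deg [  9.03   0.92 -17.76] 19.9
```

```bash
python3 -m handwheel '[[-0.4,-0.9,-0.8,4.5,0.45,-8.9,0.45],[0,0,0,4.5,0.45,-8.9,0.45],[0,0,0,0,0,0,0.45],[7.7,0.6,-14.6,0,0,0,0.45],[7.7,0.6,-14.6,0,0,0,0.45],[7.7,0.6,-14.6,0,0,0,0.45],[7.7,0.6,-14.6,0,0,0,0.45],[7.7,0.6,-14.6,0,0,0,0.45],[7.7,0.6,-14.6,0,0,0,0.45],[0,0,0,0,0,0,0.45]]' 40
python3 - <<'E'
from h import *
s=manip.sense();print(s["q"].__repr__(),loc(s["tcp_pos"]),s["force"])
togo(L([-.6,-53.6,-39]),tool(F,-122.1));togo(L([-.6,-53.6,-39]),tool(F,-160.1))
E
```

```text
t: 9.05
tcp_pos: [0.5858, -0.0234, 0.0778]
tool_rot: [0.83, 0.503, 0.215, 0.11]
force: [-0.5, -1.1, -0.4]
finger_gap: 0.453
gripper_force: 0.0
array([-0.32430263,  0.65450793,  2.01486674,  1.4768303 ,  0.18222687,
       -1.27713976]) [ -1.  -54.4 -39.8] [-0.46694396 -1.10314201 -0.38353156]
shift mm [-0.   0.8  0.9] turn deg [ 0.24 -0.06 -0.27] 0.4
shift mm [-0.   0.8  0.9] turn deg [ 18.01   1.24 -33.84] 38.4
```

```bash
python3 -m handwheel '[[0,0,0,0,0,0,0],[0,0,0,0,0,0,0],[0,0,0,0,0,0,0],[3,0.2,-5.63,3,0.2,-5.63,0],[0,0,0,0,0,0,0],[0,0,0,0,0,0,0],[0,0,0,0,0,0,0],[0,0,0,0,0,0,0],[0,0,0,0,0,0,0],[0,0,0,0,0,0,0]]' 40 --help 2>&1 | head -5; python3 -c "
from h import *
s=manip.sense();print(s['t'],s['force'],s['finger_gap'])"
```

```text
invalid input: not JSON, or not a number
9.05 [-0.46694396 -1.10314201 -0.38353156] 0.4525074818802279
```

That call was refused. It also had a mistyped shift in it, so nothing was lost. Here it is again, corrected.

```bash
python3 -m handwheel '[[0,0,0,0,0,0,0],[0,0,0,0,0,0,0],[0,0,0,0,0,0,0],[0,0,0,3.56,0.27,-6.7,0],[0,0,0,3.56,0.27,-6.7,0],[0,0,0,3.56,0.27,-6.7,0],[0,0,0,3.56,0.27,-6.7,0],[0,0,0,3.56,0.27,-6.7,0],[0,0,0,0,0,0,0],[0,0,0,0,0,0,0]]' 40
python3 - <<'E'
from h import *
s=manip.sense();print(loc(s["tcp_pos"]),s["ft_torque"]);togo(L([-.6,-53.6,-39]),tool(F,-160.1))
E
```

```text
t: 10.3
tcp_pos: [0.5848, -0.0235, 0.0789]
tool_rot: [0.949, 0.206, 0.238, 0.034]
force: [-4.4, 3.4, 2.3]
finger_gap: 0.157
gripper_force: 42.8
[ -1.4 -54.5 -38.3] [0.29168477 0.72751529 0.08092239]
shift mm [ 1.   1.  -0.2] turn deg [ 0.18 -0.13 -0.31] 0.4
```

```bash
python3 -m handwheel '[[0,0,0,0,0,0,0.45],[0,0,0,0,0,0,0.45],[-3,-0.2,6,0,0,0,0.45],[-9.4,-0.7,17.7,0,0,0,0.45],[-12,-0.9,22.5,0,0,0,0.45],[-12,-0.9,22.5,0,0,0,0.45],[-12,-0.9,22.5,0,0,0,0.45],[-12,-0.9,22.5,0,0,0,0.45],[-12,-0.9,22.5,0,0,0,0.45],[0,0,0,0,0,0,0.45]]'
python3 - <<'E'
from h import *
s=manip.sense();print(loc(s['tcp_pos']))
K,R,t=cal("wrist");np.savez("w4.npz",K=K,R=R,t=t)
cv2.imwrite("pics/w4.png",manip.snapshot("wrist")[:,:,::-1])
print("axis px at h=0,-10; marker",proj("",L([-.6,-53.6,0]),(K,R,t)),proj("",L([-.6,-53.6,-10]),(K,R,t)),proj("",L([-58.9,-74.6,4]),(K,R,t)))
E
```

```text
t: 11.55
tcp_pos: [0.5143, -0.0303, 0.2169]
tool_rot: [0.948, 0.205, 0.24, 0.036]
force: [-0.4, -0.3, 0.2]
finger_gap: 0.449
gripper_force: 0.0
[  0.8 -56.  116.8]
axis px at h=0,-10; marker [249.49657977 186.7372541 ] [249.56878231 183.76850367] [249.21146532 245.95508756]
```

View pics/w4.png

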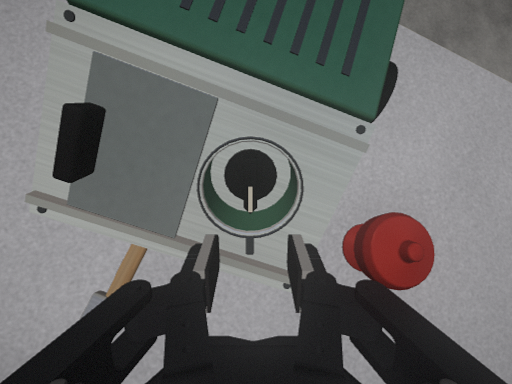

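The white line runs along (250,187) to (250,211), and the marker sits at (250,245). The rim centre is at (250,187), so the nose points at the marker. I'll check that in numbers and work out the way to the handle.

```bash
python3 - <<'E'
from h import *
d=np.load("w4.npz");c=(d["K"],d["R"],d["t"]);n=F[:,2]
lp=lambda u,v,h:F.T@(onplane("w",u,v,L([0,0,h]),n,c)-M)*1e3
g=cv2.cvtColor(cv2.imread("pics/w4.png"),6).astype(int)
def cen(v0,v1,u0,u1,f,h):
    o=[]
    for v in range(v0,v1):
        w=f(g[v,u0:u1]); o.append(lp((w*np.arange(u0,u1)).sum()/w.sum(),v,h)[:2])
    o=np.array(o); k=np.polyfit(o[:,0],o[:,1],1)[0]; return o.mean(0),np.arctan(k)
ml=cen(189,209,244,257,lambda r:np.clip(r-80,0,None),-10)
mm=cen(240,252,243,257,lambda r:np.clip(130-r,0,None),4)
print("line",ml,"marker",mm)
C=lp(*np.array([(198+303)/2,187.5]),0);print("C",C)
togo(L([-1,91,75]),tool(F,-180));togo(L([-1,91,18]),tool(F,-180))
E
```

```text
line (array([-15.20784725, -59.20975424]), np.float64(0.3485427344940061)) marker (array([-58.36097527, -74.60527748]), np.float64(0.3509923391396354))
C [-9.89738223e-01 -5.47733160e+01 -2.62709409e-14]
shift mm [  7.1 147.9 -36.8] turn deg [  9.6    0.74 -17.73] 20.2
shift mm [ 33.7 149.8 -87.2] turn deg [  9.6    0.74 -17.73] 20.2
```

```bash
python3 -m handwheel '[[1.4,29.6,-7.4,2.4,0.2,-4.45,0.7],[1.4,29.6,-7.4,2.4,0.2,-4.45,0.7],[1.4,29.6,-7.4,2.4,0.2,-4.45,0.7],[1.4,29.6,-7.4,2.4,0.1,-4.4,0.7],[1.4,29.6,-7.4,0,0,0,0.7],[0,0,0,0,0,0,0.7],[6.6,0.5,-12.6,0,0,0,0.7],[6.6,0.5,-12.6,0,0,0,0.7],[6.6,0.5,-12.6,0,0,0,0.7],[6.6,0.5,-12.6,0,0,0,0.7]]' 50
python3 - <<'E'
from h import *
s=manip.sense();print(loc(s["tcp_pos"]));togo(L([-1,91,18]),tool(F,-180))
E
```

```text
t: 12.85
tcp_pos: [0.548, 0.1187, 0.1264]
tool_rot: [0.97, 0.035, 0.241, -0.01]
force: [0.1, -0.5, 0.7]
finger_gap: 0.7
gripper_force: 0.0
[-2.3 90.  16. ]
shift mm [0.1 1.  2.4] turn deg [-0.09 -0.09  0.13] 0.2
```

Grip, then slide it shut.

```bash
python3 -m handwheel '[[0,1,2,0,0,0,0],[0,0,0,0,0,0,0],[0,0,0,0,0,0,0],[0,0,0,0,0,0,0],[0,0,0,0,0,0,0],[1.3,-18,0,0,0,0,0],[1.3,-18,0,0,0,0,0],[1.3,-18,0,0,0,0,0],[1.3,-18,0,0,0,0,0],[1.3,-18,0,0,0,0,0]]' 50
python3 -m handwheel '[[0.6,-7,0,0,0,0,0],[0.3,-4,0,0,0,0,0],[0.2,-3,0,0,0,0,0],[0.2,-2,0,0,0,0,0],[0,0,0,0,0,0,0],[0,0,0,0,0,0,0],[0,0,0,0,0,0,0],[0,0,0,0,0,0,0],[0,0,0,0,0,0,0],[0,0,0,0,0,0,0]]'
python3 - <<'E'
from h import *
s=manip.sense();print(loc(s["tcp_pos"]),s["force"]@F)
E
```

```text
t: 14.1
tcp_pos: [0.5541, 0.0318, 0.1292]
tool_rot: [0.97, 0.036, 0.241, -0.011]
force: [7.6, 3.2, -12.3]
finger_gap: 0.181
gripper_force: 49.9
t: 15.35
tcp_pos: [0.5553, 0.0158, 0.1292]
tool_rot: [0.97, 0.036, 0.241, -0.01]
force: [6.7, 1.1, -10.5]
finger_gap: 0.18
gripper_force: 49.9
[ -1.2 -13.1  18.5] [  1.01875738   0.57905892 -12.42491977]
```

```bash
python3 -m handwheel '[[0.1,-1.5,0,0,0,0,0],[0.1,-1.5,0,0,0,0,0],[0,0,0,0,0,0,0],[0,0,0,0,0,0,0],[0,0,0,0,0,0,0],[0,0,0,0,0,0,0],[0,0,0,0,0,0,0],[0,0,0,0,0,0,0],[0,0,0,0,0,0,0],[0,0,0,0,0,0,0]]'
python3 - <<'E'
from h import *
s=manip.sense();print(loc(s["tcp_pos"]),s["force"]@F)
E
```

```text
t: 16.6
tcp_pos: [0.5554, 0.0144, 0.1292]
tool_rot: [0.97, 0.037, 0.241, -0.012]
force: [7.1, 6.9, -10.5]
finger_gap: 0.174
gripper_force: 49.8
[ -1.2 -14.5  18.5] [  1.74469216   6.39788287 -12.79096498]
```

It is against the end stop: it moved 1.4 of the 3 mm commanded, with the reaction up to 6 N. Now release and retreat.

```bash
python3 -m handwheel '[[0,0,0,0,0,0,0.6],[0,0,0,0,0,0,0.6],[0,0,0,0,0,0,0.6],[-4.7,-0.4,8.8,0,0,0,0.6],[-9.4,-0.7,17.7,0,0,0,0.6],[-9.4,-0.7,17.7,0,0,0,0.6],[-12,-0.9,22.5,0,0,0,0.6],[-12,-0.9,22.5,0,0,0,0.6],[-12,-0.9,22.5,0,0,0,0.6],[0,0,0,0,0,0,0.6]]'
python3 - <<'E'
from h import *
cv2.imwrite("pics/w5.png",manip.snapshot("wrist")[:,:,::-1])
c=cal("wrist")
for y in(-105.6,-1.6): print(proj("",L([0,y,10]),c))
E
```

```text
t: 17.85
tcp_pos: [0.4954, 0.0076, 0.2429]
tool_rot: [0.969, 0.036, 0.243, -0.009]
force: [1.0, -0.7, 0.8]
finger_gap: 0.6
gripper_force: 0.0
[339.39410523 179.28232264]
[238.23882687 179.23567864]
```

View pics/w5.png

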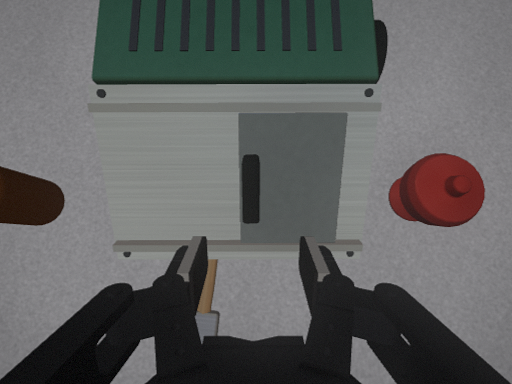

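The shutter's edges at x≈239 and x≈342 match the predicted shut position of 238 and 339. The well is covered, the robot is clear and the bystanders have not moved.

```bash
python3 -c "
from station import manip
print(manip.sign_off())"
```

```text
the job is handed in; nothing more can be done
None
```

I handed the job in at about 18 s: the shutter was opened by about 105 mm, the knob's nose was turned to within about 0.01 rad of the marker, and the shutter was slid back to its end stop. The pot, bottle and brush look undisturbed in the last picture and the arm is clear, though hand-in gave no verdict.

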